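# Load the swivel flash drive into the sprung clip track

### The job

In the desk drawer, take the aluminium swivel flash drive out of the slotted stand and load it upright into the sprung clip track: draw the spring-loaded follower back with the drive itself, slide the drive down between follower and end wall, and press it gently home until it stands firmly on the depth stop inside, then let go so that the follower closes on it. Never force the drive against the follower or the stop, and leave everything else in the drawer where it is.

Things in the scene. Friction and masses are not known exactly. Their poses are not given: they have to be found in the camera images.
- swivel_c (a point): Centre (half-way up) of the swivel flash drive: flat, 13 mm thick (x), 60 mm tall (z), 26 to 49 g; the tallest of three drives in the stand. Its lower 28 mm are 22 mm wide (y), the upper 32 mm, under a folded aluminium cover with a round pivot disc on each broad face, 18 mm wide. Grip it firmly across those 18 mm, 20 mm above this point; a loose grip lets it slip or pivot.
- swivel_foot (a point): Centre of the bottom face of the same swivel drive, 30 mm below its centre; axes as the drive's. In the stand it is 20 mm below the stand's top, so the drive's upper 40 mm stand free.
- stand: Black plastic slotted stand, fixed: a block 124 mm (x) by 46 mm (y) by 26 mm high, origin at the centre of its underside. Three upright slots at x = -40, 0 and +40 mm, each 17 mm (x) by 26 mm (y), floor 6 mm above the underside. Drives stand loosely in the slots, their width along the stand's y; which drive is in which slot varies.
- clip: Black plastic sprung clip track, fixed; origin at mid width on the underside, x along the track towards its end wall. Channel 25 mm wide (y = -12.5 to 12.5 mm) between side walls with tops 28 mm above the underside. The drive goes in upright, its width along y, its thickness (x) between the follower and the end wall.
- clip_end (a point): Middle of the top edge of the end wall's inner face, at track x = +40 mm, 40 mm above the underside; axes as the track's. The end wall is 14 mm wide (y) and 10 mm thick (x = 40 to 50 mm).
- clip_well (a point): Channel floor under the loaded drive, track x = +33.5 mm, 6 mm above the underside. Over it lies the level depth stop, 16 x 23 mm, set by hand: its top is 10 to 22 mm above the underside, not measured: feel for it. Its rubber face yields 1 mm per 6 N. The follower's grip holds the drive off the stop, so press it home: 4 to 10 N is plenty, under 2 N too little, over 15 N too much.
- follower (a joint): How far the follower is drawn back towards the track's -x, in m: 0 at rest (face 5 mm from the end wall), 0.008 with the drive clamped, 0.030 at its hard back stop. The spring presses it towards the end wall with 2.5 N at rest plus 0.1 N per mm, and it returns by itself; over 10 N on it is too much.
- follower_face (a point): Middle of the top edge of the follower's front face (towards the end wall), 82 mm above the track's underside, at track x = +35 mm at rest. The follower is an upright plate 12 mm wide (y), 8 mm thick; its flat front face reaches from 24 to 82 mm above the underside, 42 mm higher than the end wall, so a drive held above the end wall can push it back.
- rubber_stick_c (a point): Bystander, leave it where it is. Centre of the rubber-cased stick, a rounded block 13 x 21 mm, 46 mm tall, upright in a slot of the stand.
- capped_c (a point): Bystander, leave it where it is. Centre of the ceramic-capped drive, 12 x 20 mm, 52 mm tall, its upper 18 mm a round cap 15 mm across, upright in a slot of the stand.
- reader_c (a point): Bystander, leave it where it is. Centre of the metal card reader lying flat, 62 x 34 x 10 mm.
- dongle_c (a point): Bystander, leave it where it is. Centre of the plastic adapter dongle lying flat, 36 x 18 x 11 mm with a 13 mm plug.
- tin_c (a point): Bystander, leave it where it is. Centre of a round metal tin, 52 mm across, 18 mm high.
- eraser_c (a point): Bystander, leave it where it is. Centre of an eraser, 45 x 20 x 12 mm.
- sharpener_c (a point): Bystander, leave it where it is. Centre of a metal pencil sharpener, 25 x 16 x 11 mm.
Things that resemble listed ones, but are neither listed nor needed, are in the scene too. What is shaped like the clip but brown is not meant.

How it is judged:
By the outcome, as a careful person would: the job done as asked, in the order asked, and still so for the second after the job is handed in, with the robot touching nothing.
It also fails if it takes over 45 s, if anything falls off the work surface, if the arm or the gripper's body presses on something with over 40 N, if the wrist force passes 120 N, or if a joint passes its speed limit or range.

### The arm

A 7-joint arm with a two-finger parallel gripper is mounted at the origin on the work surface. World frame = base frame: x ahead of the robot, y to its left, z up, the work surface at z = 0. Lengths are in m, angles in rad, forces in N, time in s.
With the tool pointing down it reaches from about 0.4 to 0.925 m from the base axis. Payload 5.6 kg.
Tool frame: the origin (TCP) lies between the finger pads; the fingertips stand 19 mm ahead of it and the grasp point (between the pads) is the TCP; x points along the fingers, y is the direction in which the jaws open and shut, and the axes are right-handed (so a half turn about x gives the same grasp; the last joint's range is limited). The gripper opens to 85 mm and grips with 20 to 120 N. Pads are 22 mm wide; open, the fingers measure 114 mm over their backs; the gripper's body (76 mm by 85 mm) begins 54 mm behind the grasp point. The pads swing forward as they close: fully open they stand 13 mm farther back than shut.
Start: joints at [1.13, 0.468, -0.012, 1.603, 0.006, 1.071, -0.056], TCP at [0.252, -0.599, 0.25] pointing down, gripper open.
Joint ranges: [-2.53, 2.53], [-0.31, 2.02], [-1.57, 1.55], [0.28, 2.44], [-1.29, 4.43], [0.15, 1.84], [-2.92, 2.92]. Speed limits (rad/s): [2.57, 2.57, 3.14, 3.14, 3.14, 3.14, 3.14].

### API

Orientations are given as a 3x3 rotation matrix whose columns are the frame's x, y, z axes.
In Python, from plant import env, optics gives the robot as it stands.
- The arm moves only by the tool drive_tool, never from a script. Its argument "motion" is one flat list of numbers, 6 for each row, row after row: the shift along the tool's x, y, z in mm, then the turn, a rotation vector about the tool's x, y, z in rad. A call has exactly 10 rows; each row is the pose to reach, as a shift and turn from the pose commanded when the call began, along the tool's axes at that moment; what a row does not reach only later rows make up. A row lasts 1/12 s, in which the tool goes at most 41.7 mm and 7.16 degrees, less where a joint would pass 70% of its speed; a pose out of reach is approached as far as the arm can. A call with a gripper value outside its range is refused whole. "claw" is the opening, from 0 (shut) to 1 (fully open), set as the call begins (left out, the last holds). The fingers move at their own pace and stop on an object; "newtons" is the grip in N (left out, the last holds). Time passes only in rows, so rows that repeat a pose let the fingers close, or fill a call up. It gives the time, the measured TCP pose, the force and the opening at its end, in the units of the state.
- env.get_state(): the state, without advancing time (a new reading comes with each control period).
- optics.grab_frame(name): name is "side" or "top"; returns a dict with "color" (384x512x3 uint8, red, green, blue), "intrinsics" (3x3 intrinsics, pixels), "D" ([k1, k2, p1, p2, k3] as OpenCV has them; the pictures are not rectified), "position" and "orientation" of the camera in the world. Camera axes: x right, y down, z forward; pixel columns grow to the right and rows downward; lengths in m; the calibration is good to about 2 mm. A picture is of the moment at which its call begins. There is no depth.
- env.hand_in(): hands the job in, once; it reports no verdict.
The state is a dict: "time_s": time; "joint_positions": joint angles; "joint_velocities": joint speeds; "tau": joint torques, N m; "tcp_pos": TCP position; "ee_rot": TCP orientation; "wrist_force": force on the tool from outside, world axes, zero at the start; "torque": the same for the moment, N m; "grip_width": finger opening in m.
Only numpy, scipy, OpenCV 4.12 (cv2) and the standard library are available. Lean on these libraries where they do the work, as an engineer would, in place of code of your own. Each camera call takes 0.05 s, during which the arm holds its last target.

## Working session

There is one attempt and no reset: what is moved stays moved. The work goes in short steps, Python scripts to look and compute and a tool call to move; the robot and the scene stay as the last step left them, time stands still between calls to the robot, and variables do not carry over. Pictures are saved under pics/ and viewed, and the job is handed in when it is done.

Besides the shell and the picture viewer there is one more tool, called after "Call:" as name(argument=value, ...) on one line, values as JSON. drive_tool: Moves the arm, as the interface text tells. Its arguments: {"type":"object","properties":{"motion":{"type":"array"},"claw":{"type":"number"},"newtons":{"type":"number"}},"required":["motion"]}

```bash
ls; mkdir -p pics; python3 - <<'E'
from plant import env, optics
import cv2,numpy as np,pickle
print(env.get_state())
for n in("side","top"):
    f=optics.grab_frame(n); pickle.dump(f,open(n+'.pkl','wb'))
    cv2.imwrite(f'pics/{n}0.png',f['color'][:,:,::-1])
    print(n,f['intrinsics'],f['D'],f['position'],f['orientation'])
E
```

```text
pics
{'time_s': 0.0, 'joint_positions': array([ 1.1300009 ,  0.46835598, -0.01161344,  1.60366079,  0.00600119,
        1.07141036, -0.0562973 ]), 'joint_velocities': array([ 9.58381720e-04, -1.57879345e-03, -5.70241621e-04, -1.05760044e-04,
        5.18086432e-05,  7.30926749e-04,  1.62949554e-03]), 'tau': array([-2.15063183e-04, -5.32397604e+01,  2.09390558e-02, -2.51307124e+01,
        1.12710256e-02,  7.67725753e-03, -6.99864572e-06]), 'tcp_pos': array([ 0.25153378, -0.59876715,  0.24933668]), 'ee_rot': array([[-8.07964768e-04,  3.87339084e-01, -9.21936973e-01],
       [ 1.60837267e-03, -9.21935578e-01, -3.87339907e-01],
       [-9.99998380e-01, -1.79577523e-03,  1.21905868e-04]]), 'wrist_force': array([-0.38889061, -0.3059879 , -0.25348933]), 'torque': array([-0.03199259,  0.01174507, -0.03528007]), 'grip_width': 0.08569194642970086}
side [[444.3674778    0.         250.36590306]
 [  0.         444.3674778  185.54822127]
 [  0.           0.           1.        ]] [-0.07546589  0.          0.          0.          0.        ] [ 0.43592375 -0.83064383  0.71306786] [[ 0.99313892 -0.04036406  0.10975345]
 [-0.11470593 -0.51884726  0.8471364 ]
 [ 0.02275141 -0.8539135  -0.5199174 ]]
top [[422.04474463   0.         253.84351303]
 [  0.         422.04474463 195.53003217]
 [  0.           0.           1.        ]] [-0.08981011  0.          0.          0.          0.        ] [0.27996908 0.17752869 1.47081571] [[ 0.01379434 -0.98030294  0.19701744]
 [-0.9998883  -0.01465762 -0.00292414]
 [ 0.00575435 -0.19695509 -0.98039562]]
```

View pics/side0.png

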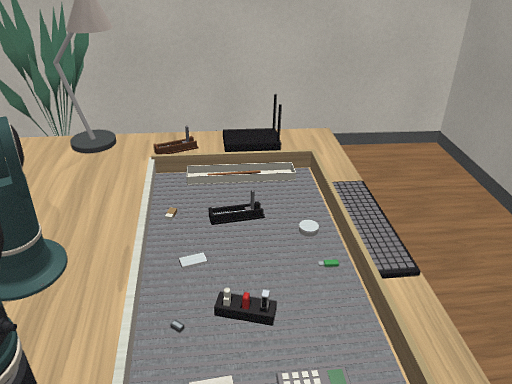

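View pics/top0.png

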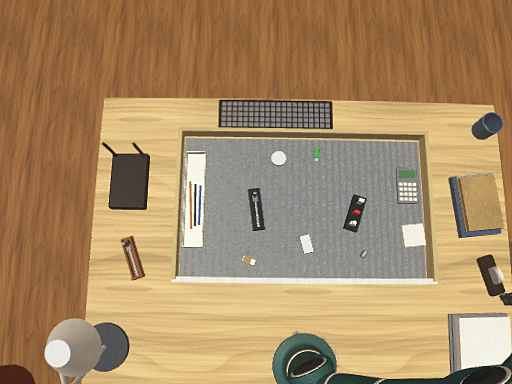

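The side view shows the stand at (246,306) and the black clip at (236,213), with a brown lookalike at (176,146). The candidates for the swivel drive are the cream-capped drive at (227,297), the red stick at (246,299) and the silver one at (265,299). I'll check them in a close crop.

```bash
python3 - <<'E'
import cv2,pickle,numpy as np
s=pickle.load(open('side.pkl','rb'))['color'][:,:,::-1];t=pickle.load(open('top.pkl','rb'))['color'][:,:,::-1]
def c(im,x0,y0,w,h,k): return cv2.resize(im[y0:y0+h,x0:x0+w],None,fx=k,fy=k,interpolation=cv2.INTER_CUBIC)
cv2.imwrite('pics/s1.png',np.vstack([c(s,205,280,80,45,7),]))
cv2.imwrite('pics/s2.png',c(s,200,185,75,42,8))
cv2.imwrite('pics/t1.png',np.hstack([c(t,335,185,40,55,9),c(t,240,180,40,55,9)]))
E
```

```text
(no output)
```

View pics/s1.png

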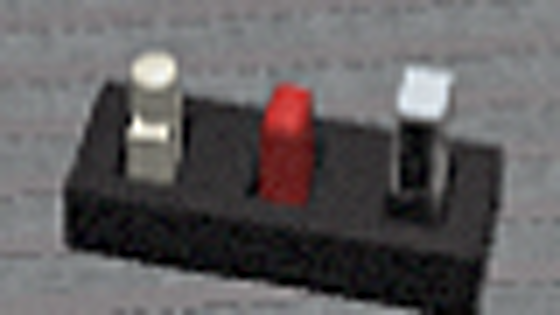

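View pics/s2.png

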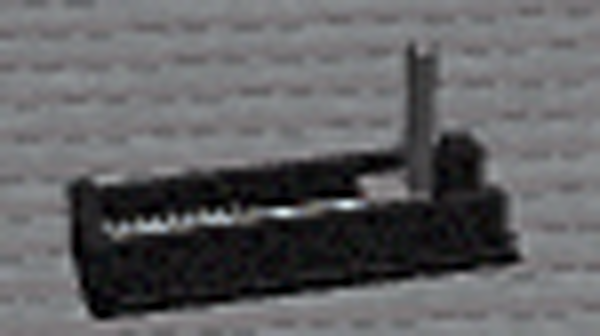

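View pics/t1.png

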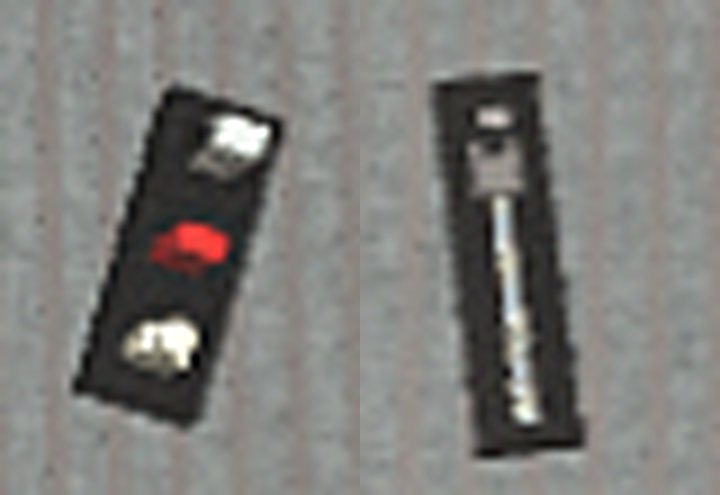

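The crop confirms the silver one at (265,299): folded aluminium cover, the tallest of the three, in the right-hand slot. Next I fit the stand and clip poses from silhouettes.

```bash
cat > h.py <<'E'
import cv2,pickle,numpy as np
from scipy.optimize import minimize,least_squares
from scipy.spatial.transform import Rotation as Ro
def load(n): return pickle.load(open(n+'.pkl','rb'))
def proj(f,P):
    R=np.array(f['orientation']).T; t=-R@np.array(f['position'])
    return cv2.projectPoints(np.atleast_2d(P).astype(float),cv2.Rodrigues(R)[0],t,np.array(f['intrinsics']),np.array(f['D']))[0].reshape(-1,2)
def W(p,P):  # p=x,y,z,yaw
    c,s=np.cos(p[3]),np.sin(p[3]); return np.atleast_2d(P)@np.array([[c,-s,0],[s,c,0],[0,0,1]]).T+np.array(p[:3])
def box(x0,x1,y0,y1,z0,z1): return np.array([[x,y,z] for x in(x0,x1) for y in(y0,y1) for z in(z0,z1)],float)
def tri(fs,uv):
    def r(P): return np.concatenate([proj(f,P)[0]-u for f,u in zip(fs,uv)])
    s=least_squares(r,[.5,0,.0]); return s.x,s.fun
E
python3 - <<'E'
from h import *
s,t=load('side'),load('top')
def unc(u,o,k): return (np.array(u)+.5)/k-.5+np.array(o)
S=lambda u:unc(u,(205,280),7); T=lambda u:unc(u,(335,185),9)
# approx floor: stand
for a,b in [((108,85),(172,85)) ]: pass
pS=np.array([S(u) for u in [(108,85),(68,188),(503,148),(485,255),(70,248),(478,312)]])
# masks
for n,f,r in(('s',s,(205,280,80,45)),('t',t,(335,185,40,55))):
    g=f['color'].max(2); x,y,w,h=r; sub=g[y:y+h,x:x+w]
    print(n,np.percentile(sub,[2,10,20,50,90]))
T4=np.array([T(u) for u in [(172,85),(287,120),(200,428),(72,390)]])
print(tri([s,t],[pS[0],T4[3]]),pS.round(1).tolist(),T4.round(1).tolist())
print(proj(s,[[.5,0,0],[.6,0,0],[.5,-.1,0]]),proj(t,[[.5,0,0],[.6,0,0],[.5,-.1,0]]))
E
```

```text
s [ 13.  26.  46. 124. 138.]
t [ 35.98  47.   106.   141.   153.  ]
(array([ 0.46488196, -0.13589825,  0.02191928]), array([-0.63092713,  0.11284959, -0.06079899, -1.03431941])) [[220.0, 291.7], [214.3, 306.4], [276.4, 300.7], [273.9, 316.0], [214.6, 315.0], [272.9, 324.1]] [[353.7, 194.0], [366.4, 197.9], [356.8, 232.1], [342.6, 227.9]]
[[230.73929093 257.44041971]
 [271.25115513 255.08728133]
 [234.20487767 286.44149511]] [[302.65114666 217.25340962]
 [302.40990198 189.52699879]
 [330.85586163 217.62456965]]
```

```bash
cat > fit.py <<'E'
from h import *
s,t=load('side'),load('top')
def bgfrac(f,roi,dark,bg):
    x,y,w,h=roi; g=f['color'].astype(float).mean(2)[y:y+h,x:x+w]
    return np.clip((bg-g)/(bg-dark),0,1)
def poly(f,roi,boxes,K=8):
    x,y,w,h=roi; m=np.zeros((h*K,w*K),np.uint8)
    for P in boxes:
        u=(proj(f,P)-[x,y]+.5)*K-.5
        hull=cv2.convexHull(u.astype(np.float32))
        cv2.fillConvexPoly(m,np.round(hull*16).astype(np.int32),255,shift=4)
    return cv2.resize(m,(w,h),interpolation=cv2.INTER_AREA)/255.
E
python3 - <<'E'
from fit import *
rs=(200,270,90,65); rt=(330,180,50,65)
B=box(-.062,.062,-.023,.023,0,.026)
for f,r in((s,rs),(t,rt)):
    g=f['color'].astype(float).mean(2)[r[1]:r[1]+r[3],r[0]:r[0]+r[2]]; print(np.median(g),np.percentile(g,[3,5,10]))
obs=[]
for f,r,d,b in((s,rs,25,120),(t,rt,44,139)):
    o=bgfrac(f,r,d,b)
    hull=cv2.convexHull(np.argwhere(cv2.morphologyEx((o>.6).astype(np.uint8),cv2.MORPH_OPEN,np.ones((3,3))))[:,::-1].astype(np.int32))
    m=np.zeros(o.shape,np.uint8);cv2.fillConvexPoly(m,hull,1); 
    near=cv2.dilate(m,np.ones((5,5)))
    inn=cv2.erode(m,np.ones((5,5)))
    o=np.where(inn>0,1,o)*near
    obs.append(o)
def cost(p,ind=(0,1)):
    c=0
    for i,(f,r) in enumerate(((s,rs),(t,rt))):
        if i in ind: c+=((poly(f,r,[W(p,B)])-obs[i])**2).sum()
    return c
best=None
for yaw in(-.3,-.2,-.4):
  for z in (0,):
    r=minimize(cost,[.5,-.19,z,yaw],method='Nelder-Mead',options=dict(initial_simplex=np.array([.5,-.19,z,yaw])+np.vstack([np.zeros(4),np.diag([.01,.01,.01,.1])]),xatol=1e-5,fatol=1e-3,maxiter=600))
    print(r.x,r.fun)
for ind in((0,),(1,)):
    q=minimize(lambda a:cost([a[0],a[1],r.x[2],a[2]],ind),[r.x[0],r.x[1],r.x[3]],method='Nelder-Mead',options=dict(initial_simplex=np.array([r.x[0],r.x[1],r.x[3]])+np.vstack([np.zeros(3),np.diag([.005,.005,.05])])))
    print(ind,q.x,q.fun)
p=r.x
vis=[]
for i,(f,rr) in enumerate(((s,rs),(t,rt))):
    x,y,w,h=rr;k=600//h//1 if i else 8
    k=8
    im=cv2.resize(f['color'][y:y+h,x:x+w,::-1],None,fx=k,fy=k,interpolation=cv2.INTER_CUBIC)
    for xs in (-.04,0,.04):
      for hh in (.026,):
        u=proj(f,W(p,box(xs-.0085,xs+.0085,-.013,.013,hh,hh)[[0,2,6,4]]))
        cv2.polylines(im,[np.round((u-[x,y]+.5)*k-.5).astype(np.int32)],True,(0,255,255),1)
    u=proj(f,W(p,B)); hu=cv2.convexHull(u.astype(np.float32)).reshape(-1,2)
    cv2.polylines(im,[np.round((hu-[x,y]+.5)*k-.5).astype(np.int32)],True,(0,255,0),1)
    cv2.imwrite(f'pics/fit_stand{i}.png',im[:600,:800])
E
```

```text
126.66666666666667 [16.33333333 21.         35.96666667]
138.33333333333334 [39.33333333 43.33333333 50.3       ]
[ 0.51598816 -0.18057103  0.00223809 -0.31261193] 81.50440207846756
[ 0.51601826 -0.18074282  0.00247593 -0.30850225] 81.10772468718082
[ 0.51600199 -0.18077026  0.0023501  -0.30927559] 81.14064643792447
(0,) [ 0.51627956 -0.18061107 -0.31448872] 47.74127577183717
(1,) [ 0.51510305 -0.1806951  -0.31285845] 30.645900947962694
```

View pics/fit_stand0.png

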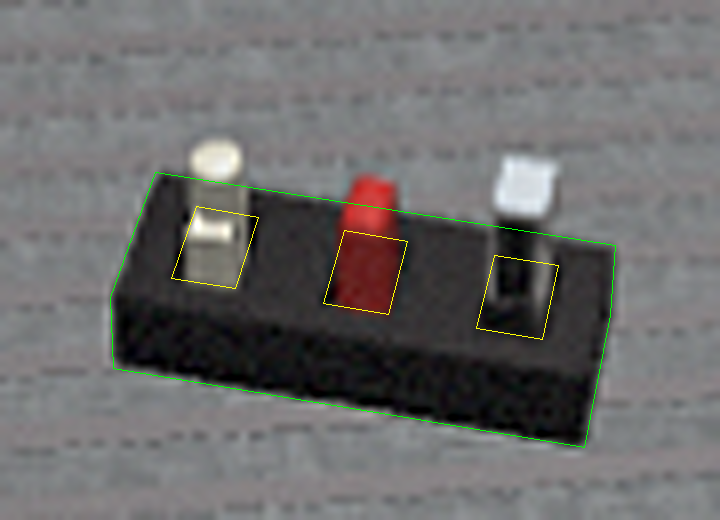

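View pics/fit_stand1.png

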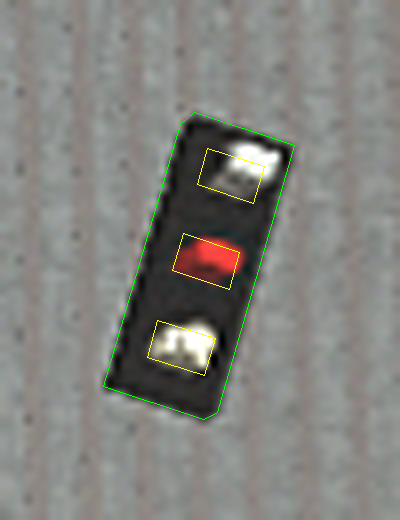

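The outline matches the stand in both views. Now I'll fit the swivel's top face and enlarge the clip.

```bash
python3 - <<'E'
from fit import *
rs=(250,282,32,34); rt=(350,190,24,24)
for f,r in((s,rs),(t,rt)):
    g=f['color'].astype(int).mean(2)[r[1]:r[1]+r[3],r[0]:r[0]+r[2]]
    if f is s: print(g[4:18,8:24].astype(int))
    else: print(g[3:18,3:20].astype(int))
x,y,w,h=200,180,80,46
cv2.imwrite('pics/c0.png',cv2.resize(s['color'][y:y+h,x:x+w,::-1],None,fx=10,fy=10,interpolation=cv2.INTER_NEAREST))
x,y,w,h=240,180,36,56
cv2.imwrite('pics/c1.png',cv2.resize(t['color'][y:y+h,x:x+w,::-1],None,fx=10,fy=10,interpolation=cv2.INTER_NEAREST))
E
```

```text
[[131 129 130 131 126 129 133 130 126 130 130 126 130 131 130 126]
 [132 128 127 124 120 124 129 120 123 128 127 121 120 121 120 121]
 [121 122 129 114 118 112 114 104 110 128 118 107 112 114 117 116]
 [115 118 133 130 132 165 156 156 144 138 133 120 131 130 134 129]
 [128 128 136 130 146 225 214 216 196 189 187 161 129 129 131 131]
 [131 128 134 129 154 228 220 222 222 224 227 171 126 125 126 130]
 [124 126 124 129 185 221 215 216 219 223 217 127 121 124 123 129]
 [125 128 125 139 211 220 216 219 218 221 216 115 129 130 131 131]
 [131 132 125 144 227 222 219 216 219 223 204 104 129 132 127 132]
 [127 128 124 136 206 219 218 228 228 226 170  99 122 122 124 126]
 [127 137 132 113 126 158 169 192 194 193 125 101 121 125 126 129]
 [101 126 132 116  55  58  63  76  89 103 102 119 135 133 139 135]
 [ 59  75  91  97  31   5   3  17  32  73 107 133 137 132 134 131]
 [ 44  46  48  79  32  27   7  19  36  67  82 109 107 113 127 127]]
[[137 143 159 150 150 141 133 134 143 145 144 136 135 132 130 137 154]
 [135  85 122 137 162 147 125 137 136 146 139 132 117 136 138 138 149]
 [ 36  28  33  39  
[... 204 characters left out ...]
 41  41  51 102 188 255 255 174  56  49  26  89 139 145 145]
 [ 46  53  44  36  23  71 198 252 245 252 255 241  18  80 147 138 149]
 [ 48  52  40  35  28 120 254 253 242 245 244 168  22  88 132 136 147]
 [ 45  46  38  37  61 109 137 158 238 255 244 109  52 122 136 135 137]
 [ 46  43  44  70 127  92  70 106  87 142 129  60  80 147 135 144 148]
 [ 49  49  44  93  96 116 107  85  88  74  37  35  98 146 136 141 151]
 [ 43  45  44  34  38  56  89  78  55  32  33  74 133 138 132 147 159]
 [ 45  50  44  46  42  44  41  35  35  41  35  78 144 146 131 134 132]
 [ 47  48  51  52  45  44  51  39  45  49  43 105 154 123 133 132 135]
 [ 42  44  41  44  47  47  46  51  49  46  41 100 155 138 134 132 140]]
```

View pics/c0.png

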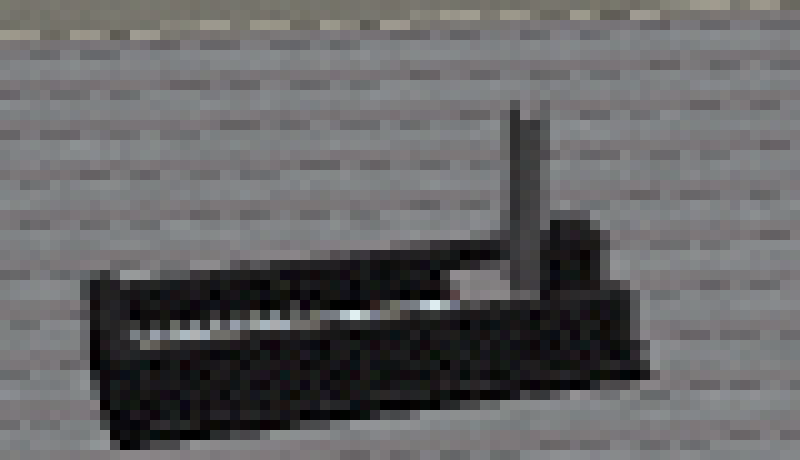

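View pics/c1.png

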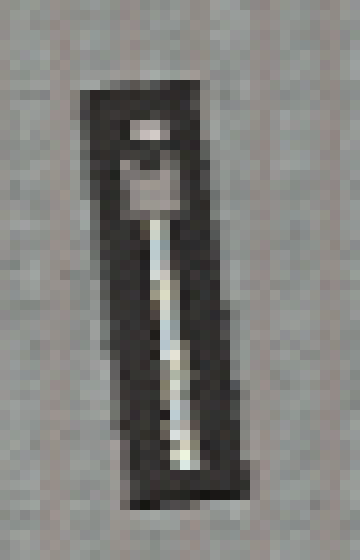

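```bash
cat > clipfit.py <<'E'
from fit import *
rs=(200,184,80,46); rt=(240,180,36,56)
def gray(f,r): x,y,w,h=r; return f['color'].astype(float).mean(2)[y:y+h,x:x+w]
gs,gt=gray(s,rs),gray(t,rt)
obs=[np.clip((122-gs)/(122-25),0,1),np.clip((138-gt)/(138-42),0,1)]
# fill follower (gray) saturating: treat >0.35 inside follower area as 1
o=obs[0]; m=(o>.35).astype(np.uint8); m=cv2.morphologyEx(m,cv2.MORPH_OPEN,np.ones((2,2)))
n,lab,st,_=cv2.connectedComponentsWithStats(m); k=1+np.argmax(st[1:,4]); m=(lab==k).astype(np.uint8)
c,_=cv2.findContours(m,cv2.RETR_EXTERNAL,cv2.CHAIN_APPROX_NONE); mf=np.zeros_like(m); cv2.drawContours(mf,c,-1,1,-1)
inn=cv2.erode(mf,np.ones((3,3)));near=cv2.dilate(mf,np.ones((3,3)))
o=np.where(inn>0,1,o)*near
o[:14,:]=np.clip(o[:14,:]*1.6,0,1)
obs[0]=o
o=obs[1]; m=(o>.5).astype(np.uint8)
h=cv2.convexHull(np.argwhere(cv2.morphologyEx(m,cv2.MORPH_OPEN,np.ones((3,3))))[:,::-1].astype(np.int32)); mf=np.zeros_like(m);cv2.fillConvexPoly(mf,h,1)
obs[1]=np.where(cv2.erode(mf,np.ones((5,5)))>0,1,o)*cv2.dilate(mf,np.ones((5,5)))
def boxes(q):
    p=q[:4]; L,Wd,X,XP=q[4:8]
    return [W(p,box(-L,X,-Wd,Wd,0,.028)),W(p,box(-L,XP,-Wd,Wd,0,.005)),W(p,box(.04,.05,-.007,.007,0,.04)),W(p,box(.027,.035,-.006,.006,.02,.082))]
def cost(q,ind=(0,1)):
    b=boxes(q); c=0
    for i,(f,r) in enumerate(((s,rs),(t,rt))):
        if i in ind: c+=((poly(f,r,b)-obs[i])**2).sum()
    return c+((q[2]-.0023)/.001)**2*.3
E
python3 - <<'E'
from clipfit import *
q0=np.array([.58,.16,.0023,.06,.075,.02,.055,.06])
ini,_=tri([s,t],[np.array([253,191.]),np.array([254.7,192.8])]); print('foltop',ini)
q0[:2]=ini[:2]-np.array([.031,0.002])
for k in range(2):
    r=minimize(cost,q0,method='Nelder-Mead',options=dict(initial_simplex=q0+np.vstack([np.zeros(8),np.diag([.01,.01,.003,.1,.01,.005,.004,.006])]),xatol=1e-5,fatol=1e-3,maxiter=2500,maxfev=4000)); q0=r.x; print(r.x.round(4),r.fun)
for ind in((0,),(1,)):
    z=minimize(lambda a:cost(np.r_[a[:2],q0[2],a[2],q0[4:]],ind),[q0[0],q0[1],q0[3]],method='Nelder-Mead',options=dict(initial_simplex=np.array([q0[0],q0[1],q0[3]])+np.vstack([np.zeros(3),np.diag([.005,.005,.05])])));print(ind,z.x,z.fun)
np.save('clip.npy',q0)
vis=[]
for i,(f,rr) in enumerate(((s,rs),(t,rt))):
    x,y,w,h=rr;k=10
    im=cv2.resize(f['color'][y:y+h,x:x+w,::-1],None,fx=k,fy=k,interpolation=cv2.INTER_NEAREST)
    for b in boxes(q0)+[W(q0[:4],box(.027,.035,-.006,.006,.082,.082)),W(q0[:4],box(-q0[4],q0[6],-.0125,.0125,.028,.028))]:
        hu=cv2.convexHull(proj(f,b).astype(np.float32)).reshape(-1,2)
        cv2.polylines(im,[np.round((hu-[x,y]+.5)*k-.5).astype(np.int32)],True,(0,255,0),1)
    vis.append(im)
H=max(v.shape[0] for v in vis)
cv2.imwrite('pics/fit_clip0.png',vis[0]);cv2.imwrite('pics/fit_clip1.png',vis[1])
# swivel top
ztop=.0023+.066
st=np.array([.516,-.1807,.0023,-.310])
rS=(256,282,22,20); rT=(352,190,18,16)
oS=np.clip((gray(s,rS)-125)/(220-125),0,1); oS[gray(s,rS)<150]=0;oS[13:]*=(oS[13:]>1)
oT=np.clip((gray(t,rT)-100)/(250-100),0,1)
oT[11:]=0
def cs(a,ind=(0,1)):
    P=W([a[0],a[1],ztop,a[2]],box(-.0065,.0065,-.009,.009,0,0)); c=0
    for i,(f,r,o) in enumerate(((s,rS,oS),(t,rT,oT))):
        if i in ind:c+=((poly(f,r,[P])-o)**2).sum()
    return c
c0=W(st,[.04,0,0])[0]
for ind in((0,1),(0,),(1,)):
    a0=np.r_[c0[:2],-.31]
    z=minimize(cs,a0,args=(ind,),method='Nelder-Mead',options=dict(initial_simplex=a0+np.vstack([np.zeros(3),np.diag([.004,.004,.1])])));print('swivel',ind,z.x,z.fun,c0)
E
```

```text
foltop [0.57148198 0.17062041 0.08072866]
[0.5409 0.1678 0.0006 0.1343 0.0873 0.0196 0.0549 0.0614] 34.10426307704852
[0.5408 0.1675 0.0009 0.1341 0.0873 0.0196 0.0565 0.0615] 33.135675551077995
(0,) [0.54115071 0.16751105 0.13266569] 26.299461576087154
(1,) [0.53986992 0.16762166 0.13685735] 5.2827551947211395
swivel (0, 1) [ 0.55461845 -0.19155241 -0.31673617] 19.453278878864808 [ 0.55409334 -0.19290235  0.0023    ]
swivel (0,) [ 0.55487632 -0.19079093 -0.32767638] 5.451647640317329 [ 0.55409334 -0.19290235  0.0023    ]
swivel (1,) [ 0.55418567 -0.19326286 -0.26535231] 12.677306694006578 [ 0.55409334 -0.19290235  0.0023    ]
```

```bash
python3 - <<'E'
import cv2,numpy as np
a=cv2.imread('pics/fit_clip0.png');b=cv2.imread('pics/fit_clip1.png')
b=cv2.resize(b,None,fx=1,fy=1)
cv2.imwrite('pics/fc.png',a);
E
```

```text
(no output)
```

View pics/fit_clip0.png

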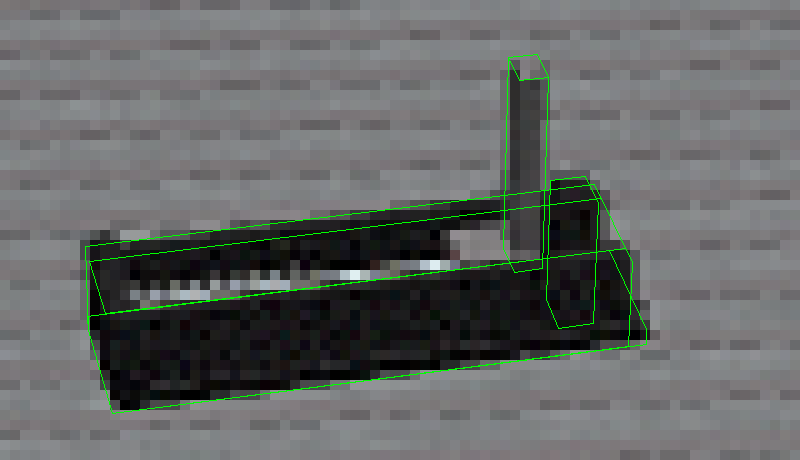

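View pics/fit_clip1.png

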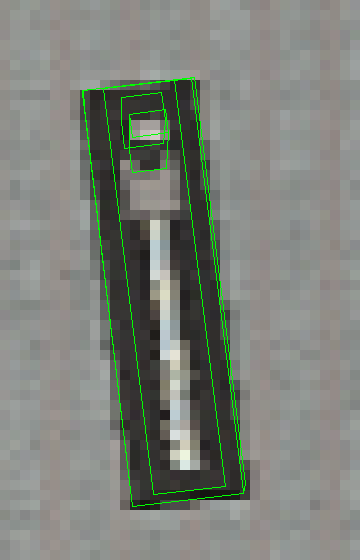

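Both fits agree with the pictures to about 1 mm. The black clip is at (0.541, 0.1675) with yaw 0.134, and the swivel is at (0.5545, -0.192) with yaw -0.315. Next is the approach.

```bash
cat > mv.py <<'E'
import numpy as np
from scipy.spatial.transform import Rotation as Ro
from plant import env
SW=np.array([.5545,-.192]);SY=-.315; CL=np.array([.541,.1675]);CY=.134
def Rt(yaw): # tool x down, tool y = -(drive y)
    x=np.array([0,0,-1.]); y=-np.array([-np.sin(yaw),np.cos(yaw),0]); return np.c_[x,y,np.cross(x,y)]
def go(pos,yaw):
    s=env.get_state();R=s['ee_rot'];p=s['tcp_pos']
    d=R.T@(np.array(pos)-p)*1000; r=Ro.from_matrix(R.T@Rt(yaw)).as_rotvec()
    print('pos',p.round(4),'shift',d.round(1),'rot',r.round(4),'F',s['wrist_force'].round(2),'w',round(s['grip_width'],4),'t',round(s['time_s'],2)); return d,r
def cl(x,y,z): c,s=np.cos(CY),np.sin(CY); return np.array([CL[0]+c*x-s*y,CL[1]+s*x+c*y,z])
E
python3 -c "
from mv import *
go([*SW,.13],SY)"
```

```text
pos [ 0.2516 -0.5988  0.2494] shift [ 119.8 -257.5 -436.9] rot [7.128e-01 7.000e-04 1.500e-03] F [-0.06  0.21 -0.07] w 0.0856 t 0.1
```

Call:
drive_tool(motion=[2,-10,-15,0.03,0,0,5,-25,-42,0.1,0,0,10,-45,-75,0.18,0,0,15,-65,-110,0.26,0,0,20,-85,-145,0.34,0,0,25,-105,-180,0.42,0,0,30,-126,-214,0.5,0,0,35,-146,-249,0.58,0,0,40,-167,-283,0.66,0,0,45,-187,-318,0.713,0,0], claw=0.7, newtons=60)

```text
time_s: 0.93
tcp_pos: [0.473, -0.3018, 0.2048]
ee_rot: [[-0.001, -0.314, -0.949], [0.0, -0.949, 0.314], [-1.0, -0.0, 0.001]]
wrist_force: [0.8, -0.1, 0.1]
grip_width: 0.0601
```

```bash
python3 -c "
from mv import *
go([*SW,.13],SY)"
```

```text
pos [ 0.473  -0.3018  0.2048] shift [  74.8 -129.9  -43. ] rot [-0.0042  0.0007  0.    ] F [ 0.8  -0.09  0.08] w 0.0601 t 0.93
```

Call:
drive_tool(motion=[8,-28,-9,0,0,0,18,-60,-20,0,0,0,32,-92,-31,0,0,0,46,-120,-40,0,0,0,60,-131,-43.5,0,0,0,70,-131,-43.5,0,0,0,75,-131,-43.5,0,0,0,75,-131,-43.5,0,0,0,75,-131,-43.5,0,0,0,75,-131,-43.5,0,0,0])

```text
time_s: 1.77
tcp_pos: [0.5541, -0.1947, 0.131]
ee_rot: [[0.001, -0.313, -0.95], [-0.001, -0.95, 0.313], [-1.0, 0.001, -0.001]]
wrist_force: [0.9, -0.1, 0.5]
grip_width: 0.0597
```

```bash
python3 - <<'E'
from mv import *
go([*SW,.0583],SY)
from plant import optics
import cv2,pickle,numpy as np
for n,(x,y,w,h) in dict(side=(200,230,100,100),top=(320,150,80,100)).items():
    f=optics.grab_frame(n); pickle.dump(f,open(n+'1.pkl','wb'))
    cv2.imwrite(f'pics/{n}1.png',cv2.resize(f['color'][y:y+h,x:x+w,::-1],None,fx=6,fy=6,interpolation=cv2.INTER_CUBIC))
E
```

```text
pos [ 0.5541 -0.1947  0.131 ] shift [72.7 -2.7  0.5] rot [-0.0032 -0.001  -0.0008] F [ 0.91 -0.13  0.48] w 0.0597 t 1.77
```

View pics/side1.png

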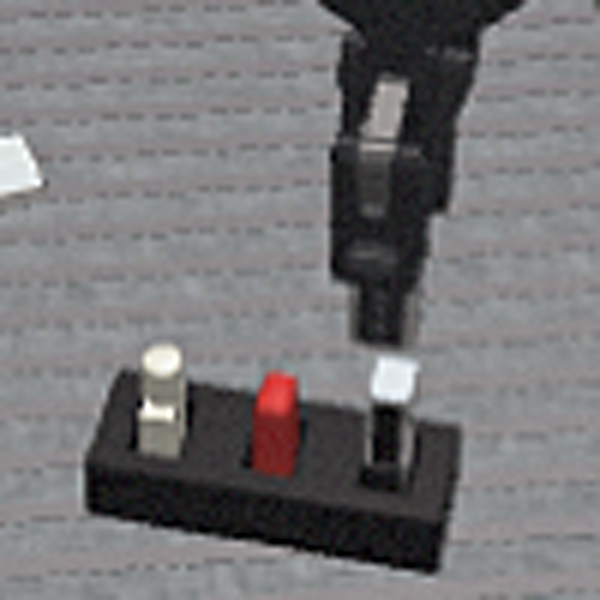

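View pics/top1.png

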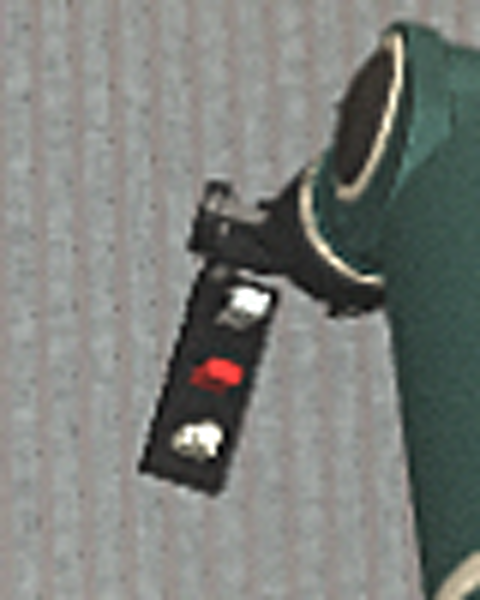

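The gripper is lined up above the swivel: the finger is at about (385,330) in the side crop and the drive top at (393,375). I'll descend now.

Call:
drive_tool(motion=[8,-2,0.5,0,0,0,20,-2,0.5,0,0,0,32,-2,0.5,0,0,0,44,-2,0.5,0,0,0,54,-2,0.5,0,0,0,62,-2,0.5,0,0,0,68,-2,0.5,0,0,0,72,-2,0.5,0,0,0,72.5,-2,0.5,0,0,0,72.5,-2,0.5,0,0,0])

```text
time_s: 2.7
tcp_pos: [0.5547, -0.1906, 0.0577]
ee_rot: [[-0.0, -0.31, -0.951], [-0.0, -0.951, 0.31], [-1.0, 0.0, 0.0]]
wrist_force: [0.9, -0.3, -0.0]
grip_width: 0.0597
```

Call:
drive_tool(motion=[0,0,0,0,0,0,0,0,0,0,0,0,0,0,0,0,0,0,0,0,0,0,0,0,0,0,0,0,0,0,0,0,0,0,0,0,0,0,0,0,0,0,0,0,0,0,0,0,0,0,0,0,0,0,0,0,0,0,0,0], claw=0, newtons=60)

```text
time_s: 3.53
tcp_pos: [0.5548, -0.1906, 0.058]
ee_rot: [[0.0, -0.31, -0.951], [-0.0, -0.951, 0.31], [-1.0, 0.0, -0.0]]
wrist_force: [-0.8, 0.1, 4.0]
grip_width: 0.0173
```

```bash
python3 - <<'E'
from mv import *
go([*SW,.0583],SY)
from plant import optics
import cv2,pickle,numpy as np
for n,(x,y,w,h) in dict(side=(200,230,100,100)).items():
    f=optics.grab_frame(n); pickle.dump(f,open(n+'2.pkl','wb'))
    cv2.imwrite(f'pics/{n}2.png',cv2.resize(f['color'][y:y+h,x:x+w,::-1],None,fx=6,fy=6,interpolation=cv2.INTER_CUBIC))
E
```

```text
pos [ 0.5548 -0.1906  0.058 ] shift [-0.3  1.4 -0.1] rot [-0.0002 -0.0004 -0.    ] F [-0.79  0.08  3.99] w 0.0173 t 3.53
```

View pics/side2.png

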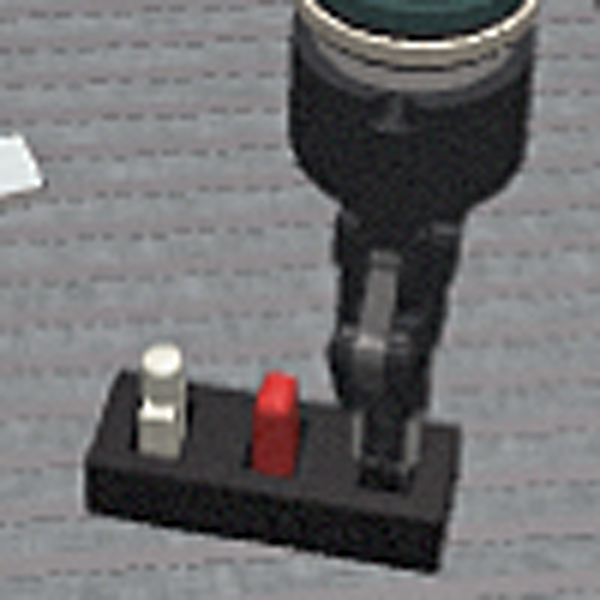

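Call:
drive_tool(motion=[-4,0,0,0,0,0,-10,0,0,0,0,0,-18,0,0,0,0,0,-28,0,0,0,0,0,-40,0,0,0,0,0,-54,0,0,0,0,0,-70,0,0,0,0,0,-86,0,0,0,0,0,-100,0,0,0,0,0,-110,0,0,0,0,0], newtons=80)

```text
time_s: 4.42
tcp_pos: [0.5554, -0.1908, 0.1704]
ee_rot: [[0.003, -0.31, -0.951], [-0.001, -0.951, 0.31], [-1.0, -0.0, -0.003]]
wrist_force: [0.4, -0.1, 0.1]
grip_width: 0.0164
```

```bash
python3 - <<'E'
from mv import *
print(cl(.05,0,.165)); go(cl(.05,0,.165),CY)
E
```

```text
[0.59055177 0.17417997 0.165     ]
pos [ 0.5554 -0.1908  0.1704] shift [   5.2 -357.9   79.7] rot [-0.4493 -0.0029 -0.0006] F [ 0.41 -0.07  0.11] w 0.0164 t 4.42
```

Call:
drive_tool(motion=[0,-10,2,-0.02,0,0,0,-35,8,-0.06,0,0,0,-70,16,-0.11,0,0,0,-108,24,-0.16,0,0,0,-146,32,-0.21,0,0,0,-184,41,-0.26,0,0,0,-222,49,-0.31,0,0,0,-260,58,-0.36,0,0,0,-295,66,-0.41,0,0,0,-325,72,-0.449,0,0])

```text
time_s: 5.25
tcp_pos: [0.5857, 0.1449, 0.1673]
ee_rot: [[-0.001, 0.139, -0.99], [0.001, -0.99, -0.139], [-1.0, -0.001, 0.001]]
wrist_force: [0.5, -0.2, -0.1]
grip_width: 0.0163
```

```bash
python3 - <<'E'
from mv import *
go(cl(.05,0,.165),CY)
E
```

```text
pos [0.5857 0.1449 0.1673] shift [  2.4 -28.3  -8.9] rot [0.0059 0.001  0.0012] F [ 0.46 -0.16 -0.09] w 0.0163 t 5.25
```

Call:
drive_tool(motion=[1,-10,-3,0,0,0,1,-20,-6,0,0,0,2,-28,-8.5,0.003,0,0,2,-30,-8.5,0.003,0,0,2,-30,-8.5,0.003,0,0,2,-30,-8.5,0.003,0,0,2,-30,-8.5,0.003,0,0,2,-30,-8.5,0.003,0,0,2,-30,-8.5,0.003,0,0,2,-30,-8.5,0.003,0,0])

```text
time_s: 6.08
tcp_pos: [0.5915, 0.171, 0.1659]
ee_rot: [[0.0, 0.13, -0.992], [-0.0, -0.992, -0.13], [-1.0, 0.0, -0.0]]
wrist_force: [0.5, 0.6, -0.9]
grip_width: 0.0165
```

```bash
python3 - <<'E'
from mv import *
go(cl(.05,0,.165),CY)
from plant import optics
import cv2,pickle,numpy as np
for n,(x,y,w,h) in dict(side=(200,130,100,100),top=(220,120,80,100)).items():
    f=optics.grab_frame(n); pickle.dump(f,open(n+'3.pkl','wb'))
    cv2.imwrite(f'pics/{n}3.png',cv2.resize(f['color'][y:y+h,x:x+w,::-1],None,fx=6,fy=6,interpolation=cv2.INTER_CUBIC))
E
```

```text
pos [0.5915 0.171  0.1659] shift [ 0.9 -3.2  0.5] rot [-0.0041 -0.0001 -0.0001] F [ 0.45  0.56 -0.95] w 0.0165 t 6.08
```

View pics/side3.png

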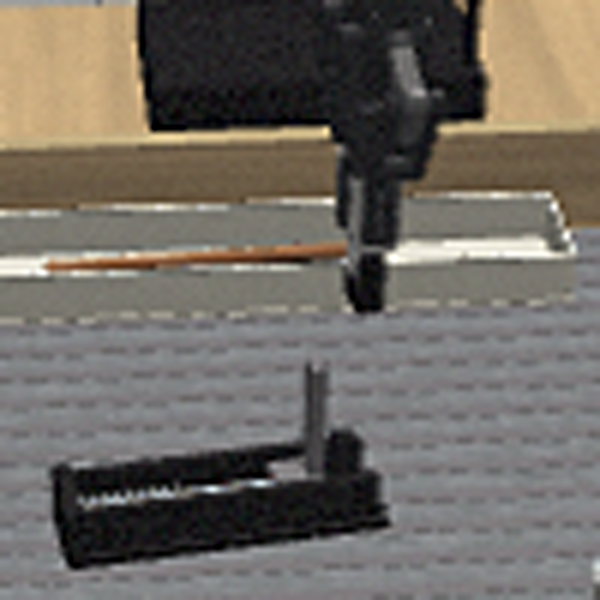

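View pics/top3.png

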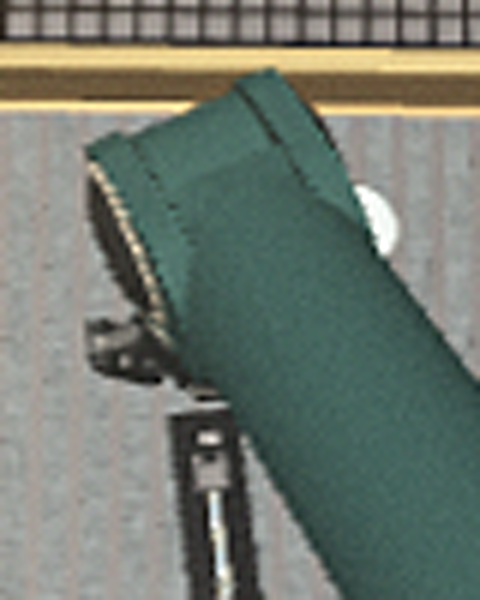

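The side view shows the drive held upright, with its foot at about (362,310) in the crop, above and to the right of the follower. I'll lower it beyond the follower.

Call:
drive_tool(motion=[3,-2,0.5,-0.004,0,0,10,-2.5,0.5,-0.004,0,0,20,-2.5,0.5,-0.004,0,0,30,-2.5,0.5,-0.004,0,0,40,-2.5,0.5,-0.004,0,0,50,-2.5,0.5,-0.004,0,0,58,-2.5,0.5,-0.004,0,0,64,-2.5,0.5,-0.004,0,0,67,-2.5,0.5,-0.004,0,0,67,-2.5,0.5,-0.004,0,0])

```text
time_s: 7.02
tcp_pos: [0.5901, 0.1739, 0.0978]
ee_rot: [[-0.001, 0.134, -0.991], [-0.0, -0.991, -0.134], [-1.0, 0.0, 0.001]]
wrist_force: [-0.3, -0.5, -0.5]
grip_width: 0.0166
```

Call:
drive_tool(motion=[0,0,0,0,0,0,0,0,0,0,0,0,0,0,0,0,0,0,0,0,0,0,0,0,0,0,0,0,0,0,0,0,0,0,0,0,0,0,0,0,0,0,0,0,0,0,0,0,0,0,0,0,0,0,0,0,0,0,0,0])

```text
time_s: 7.85
tcp_pos: [0.5905, 0.174, 0.0987]
ee_rot: [[-0.0, 0.134, -0.991], [-0.0, -0.991, -0.134], [-1.0, 0.0, 0.0]]
wrist_force: [0.1, -0.1, -0.5]
grip_width: 0.0166
```

```bash
python3 - <<'E'
from mv import *
go(cl(.05,0,.098),CY)
from plant import optics
import cv2,pickle,numpy as np
for n,(x,y,w,h) in dict(side=(215,155,70,70),top=(220,150,60,60)).items():
    f=optics.grab_frame(n); pickle.dump(f,open(n+'4.pkl','wb'))
    cv2.imwrite(f'pics/{n}4.png',cv2.resize(f['color'][y:y+h,x:x+w,::-1],None,fx=8,fy=8,interpolation=cv2.INTER_CUBIC))
E
```

```text
pos [0.5905 0.174  0.0987] shift [ 0.7 -0.2 -0. ] rot [ 0.0008  0.0001 -0.    ] F [ 0.1  -0.13 -0.47] w 0.0166 t 7.85
```

View pics/side4.png

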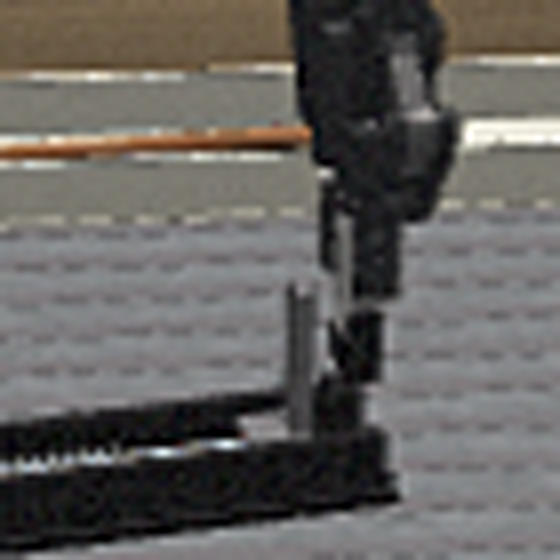

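View pics/top4.png

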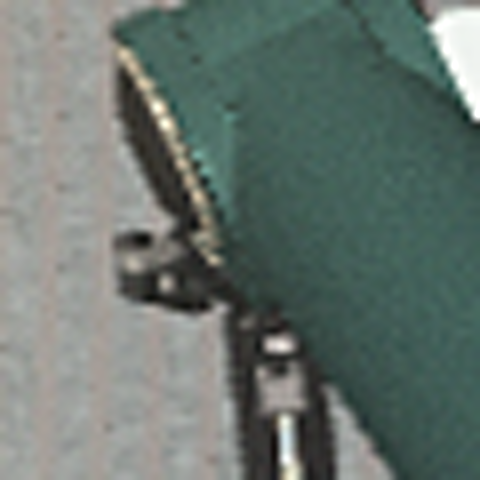

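```bash
cat > ov.py <<'E'
import sys
from h import *
from mv import cl,CY,CL
def ov(f,tcp,out,roi,k=8,off=.0497,dx=0,dy=0,fol=None):
    x,y,w,h=roi
    im=cv2.resize(f['color'][y:y+h,x:x+w,::-1],None,fx=k,fy=k,interpolation=cv2.INTER_CUBIC)
    p=[tcp[0],tcp[1],tcp[2]-off,CY]; c=[CL[0],CL[1],.0015,CY]
    for b,col in((W(p,box(-.0065,.0065,-.011,.011,0,.028)),(0,255,0)),(W(c,box(.04,.05,-.007,.007,.02,.04)),(0,255,255)),(W(c,box(.04,.04,-.0125,.0125,.028,.028)),(255,0,255)),(W(c,box(.027-(fol or 0),.035-(fol or 0),-.006,.006,.024,.082)),(255,255,0))):
        hu=cv2.convexHull(proj(f,b).astype(np.float32)).reshape(-1,2)
        cv2.polylines(im,[np.round((hu-[x,y]+.5)*k-.5).astype(np.int32)],True,col,1)
    cv2.imwrite(out,im)
E
python3 - <<'E'
from ov import *
ov(pickle.load(open('side4.pkl','rb')),[.5905,.174,.0987],'pics/ov4.png',(235,175,45,45),13)
E
```

```text
(no output)
```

View pics/ov4.png

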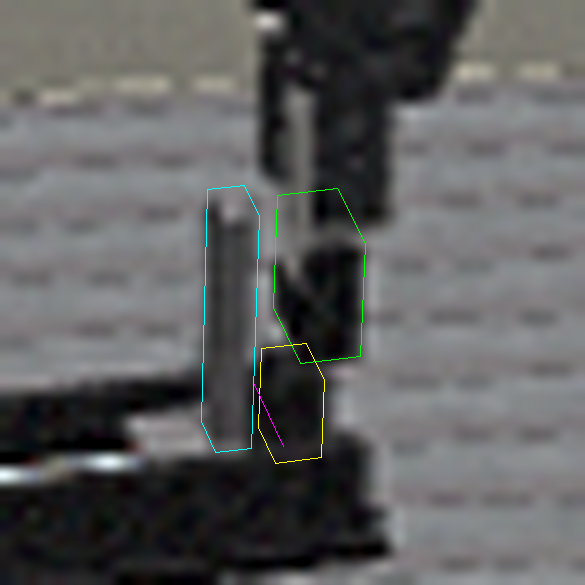

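The drive and clip outlines are shifted by the same amount (about 0.8 px), so their relative position is fine. Now I draw the follower back slowly. Tool +z is the track's -x.

Call:
drive_tool(motion=[1,0,1.5,0,0,0,1,0,3,0,0,0,1,0,4.5,0,0,0,1,0,6,0,0,0,1,0,7.5,0,0,0,1,0,9,0,0,0,1,0,10.5,0,0,0,1,0,12,0,0,0,1,0,13,0,0,0,1,0,13,0,0,0])

```text
time_s: 8.78
tcp_pos: [0.578, 0.1723, 0.098]
ee_rot: [[0.001, 0.134, -0.991], [0.0, -0.991, -0.134], [-1.0, -0.0, -0.001]]
wrist_force: [2.9, 0.5, -1.7]
grip_width: 0.0163
```

```bash
python3 - <<'E'
from mv import *
go(cl(.0315,0,.098),CY)
s=env.get_state();print((s['ee_rot'].T@s['wrist_force']).round(2), s['torque'].round(3))
E
```

```text
pos [0.578  0.1723 0.098 ] shift [-0.1 -0.2  5.8] rot [ 0.0007 -0.001   0.0001] F [ 2.86  0.54 -1.67] w 0.0163 t 8.78
[ 1.67 -0.15 -2.9 ] [ 0.145 -0.62   0.047]
```

The follower is touched at 2.9 N, as expected. Drawing on.

Call:
drive_tool(motion=[0,0,1,0,0,0,0,0,2,0,0,0,0,0,3,0,0,0,0,0,4,0,0,0,0,0,5,0,0,0,0,0,6,0,0,0,0,0,6,0,0,0,0,0,6,0,0,0,0,0,6,0,0,0,0,0,6,0,0,0])

```text
time_s: 9.62
tcp_pos: [0.5719, 0.1715, 0.0979]
ee_rot: [[0.0, 0.134, -0.991], [0.0, -0.991, -0.134], [-1.0, -0.0, -0.0]]
wrist_force: [3.1, 1.0, 0.1]
grip_width: 0.0166
```

```bash
python3 - <<'E'
from ov import *
from mv import *
go(cl(.0315,0,.098),CY)
from plant import optics
s=env.get_state();print((s['ee_rot'].T@s['wrist_force']).round(2))
f=optics.grab_frame('side');pickle.dump(f,open('side5.pkl','wb'))
x,y,w,h=(235,175,45,45)
raw=cv2.resize(f['color'][y:y+h,x:x+w,::-1],None,fx=8,fy=8,interpolation=cv2.INTER_CUBIC)
ov(f,s['tcp_pos'],'pics/t.png',(235,175,45,45),8,fol=.010)
cv2.imwrite('pics/ov5.png',np.hstack([raw,cv2.imread('pics/t.png')]))
E
```

```text
pos [0.5719 0.1715 0.0979] shift [-0.1 -0.2 -0.3] rot [ 0.0007 -0.0004  0.    ] F [3.12 0.97 0.07] w 0.0166 t 9.62
[-0.07 -0.55 -3.22]
```

View pics/ov5.png

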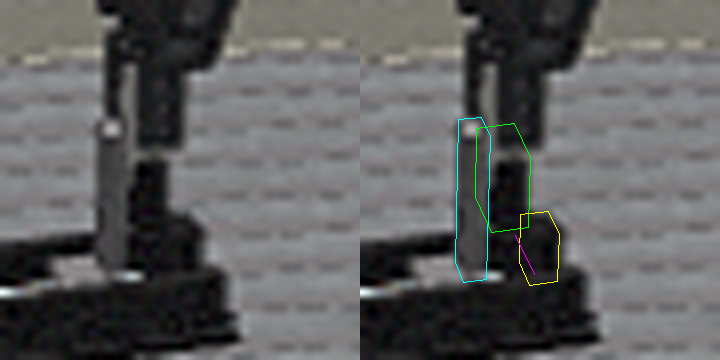

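Call:
drive_tool(motion=[0,0,0.5,0,0,0,1,0,1,0,0,0,2.5,0,1,0,0,0,4,0,1,0,0,0,5.5,0,1,0,0,0,7,0,1,0,0,0,8.5,0,1,0,0,0,10,0,1,0,0,0,12,0,1,0,0,0,14,0,1,0,0,0])

```text
time_s: 10.5
tcp_pos: [0.5707, 0.1713, 0.0835]
ee_rot: [[-0.0, 0.134, -0.991], [-0.0, -0.991, -0.134], [-1.0, 0.0, 0.0]]
wrist_force: [3.4, 0.6, 2.7]
grip_width: 0.0164
```

```bash
python3 - <<'E'
from mv import *
go(cl(.0305,0,.080),CY)
s=env.get_state();print((s['ee_rot'].T@s['wrist_force']).round(2))
E
```

```text
pos [0.5707 0.1713 0.0835] shift [ 3.5 -0.2 -0.5] rot [ 0.0008  0.     -0.    ] F [3.41 0.58 2.69] w 0.0164 t 10.5
[-2.69 -0.11 -3.46]
```

Call:
drive_tool(motion=[0,0,0,0,0,0,0.5,0,0,0,0,0,1,0,0,0,0,0,1.5,0,0,0,0,0,2,0,0,0,0,0,2.5,0,0,0,0,0,3,0,0,0,0,0,3.5,0,0,0,0,0,4,0,0,0,0,0,4.5,0,0,0,0,0])

```text
time_s: 11.33
tcp_pos: [0.5708, 0.1714, 0.0793]
ee_rot: [[0.0, 0.134, -0.991], [0.0, -0.991, -0.134], [-1.0, -0.0, -0.0]]
wrist_force: [3.9, -0.1, 1.5]
grip_width: 0.0166
```

```bash
python3 - <<'E'
from ov import *
from mv import *
go(cl(.0305,0,.080),CY)
from plant import optics
s=env.get_state();print((s['ee_rot'].T@s['wrist_force']).round(2))
f=optics.grab_frame('side');pickle.dump(f,open('side6.pkl','wb'))
x,y,w,h=(235,175,45,45)
raw=cv2.resize(f['color'][y:y+h,x:x+w,::-1],None,fx=8,fy=8,interpolation=cv2.INTER_CUBIC)
ov(f,s['tcp_pos'],'pics/t.png',(235,175,45,45),8,fol=.011)
cv2.imwrite('pics/ov6.png',np.hstack([raw,cv2.imread('pics/t.png')]))
E
```

```text
pos [0.5708 0.1714 0.0793] shift [-0.7 -0.1 -0.5] rot [ 0.0008 -0.0001  0.0001] F [ 3.88 -0.05  1.53] w 0.0166 t 11.33
[-1.53  0.57 -3.84]
```

View pics/ov6.png

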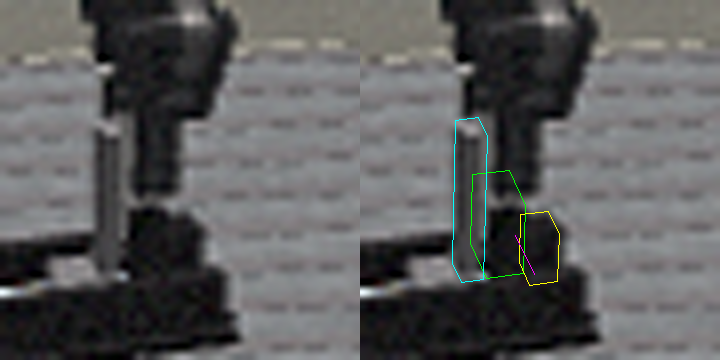

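Call:
drive_tool(motion=[0.2,0,0,0,0,0,0.4,0,0,0,0,0,0.6,0,0,0,0,0,0.8,0,0,0,0,0,1,0,0,0,0,0,1.2,0,0,0,0,0,1.4,0,0,0,0,0,1.6,0,0,0,0,0,1.8,0,0,0,0,0,2,0,0,0,0,0])

```text
time_s: 12.22
tcp_pos: [0.5707, 0.1714, 0.0772]
ee_rot: [[0.0, 0.134, -0.991], [0.0, -0.991, -0.134], [-1.0, -0.0, -0.0]]
wrist_force: [4.0, 1.1, 2.6]
grip_width: 0.0166
```

Call:
drive_tool(motion=[0.2,0,0,0,0,0,0.4,0,0,0,0,0,0.6,0,0,0,0,0,0.8,0,0,0,0,0,1,0,0,0,0,0,1.2,0,0,0,0,0,1.4,0,0,0,0,0,1.5,0,0,0,0,0,1.5,0,0,0,0,0,1.5,0,0,0,0,0])

```text
time_s: 13.05
tcp_pos: [0.5708, 0.1714, 0.0757]
ee_rot: [[0.0, 0.134, -0.991], [0.0, -0.991, -0.134], [-1.0, -0.0, -0.0]]
wrist_force: [4.3, 0.6, 2.0]
grip_width: 0.0164
```

No wall contact, so the foot is inside the channel. I continue down in small steps, feeling for the stop.

Call:
drive_tool(motion=[0.2,0,0,0,0,0,0.4,0,0,0,0,0,0.6,0,0,0,0,0,0.8,0,0,0,0,0,1,0,0,0,0,0,1.2,0,0,0,0,0,1.4,0,0,0,0,0,1.5,0,0,0,0,0,1.5,0,0,0,0,0,1.5,0,0,0,0,0])

```text
time_s: 13.88
tcp_pos: [0.5708, 0.1714, 0.0742]
ee_rot: [[0.0, 0.134, -0.991], [0.0, -0.991, -0.134], [-1.0, -0.0, -0.0]]
wrist_force: [3.6, 2.4, 2.4]
grip_width: 0.0163
```

Call:
drive_tool(motion=[0.2,0,0,0,0,0,0.4,0,0,0,0,0,0.6,0,0,0,0,0,0.8,0,0,0,0,0,1,0,0,0,0,0,1.2,0,0,0,0,0,1.4,0,0,0,0,0,1.5,0,0,0,0,0,1.5,0,0,0,0,0,1.5,0,0,0,0,0])

```text
time_s: 14.72
tcp_pos: [0.5707, 0.1714, 0.0727]
ee_rot: [[0.0, 0.134, -0.991], [0.0, -0.991, -0.134], [-1.0, -0.0, -0.0]]
wrist_force: [3.0, 2.6, 2.5]
grip_width: 0.0164
```

A sideways force of 2.2 N along track +y has built up, so the drive is lightly touching the -y wall. I shift it 0.6 mm towards +y.

Call:
drive_tool(motion=[0,-0.3,0,0,0,0,0,-0.6,0,0,0,0,0,-0.6,0,0,0,0,0.3,-0.6,0,0,0,0,0.6,-0.6,0,0,0,0,0.9,-0.6,0,0,0,0,1.2,-0.6,0,0,0,0,1.5,-0.6,0,0,0,0,1.5,-0.6,0,0,0,0,1.5,-0.6,0,0,0,0])

```text
time_s: 15.55
tcp_pos: [0.5705, 0.1716, 0.071]
ee_rot: [[-0.0, 0.134, -0.991], [-0.0, -0.991, -0.134], [-1.0, 0.0, 0.0]]
wrist_force: [3.7, 0.1, 0.6]
grip_width: 0.0165
```

```bash
python3 - <<'E'
from mv import *
go(cl(.0305,0,.080),CY)
s=env.get_state();print((s['ee_rot'].T@s['wrist_force']).round(2),s['torque'])
E
```

```text
pos [0.5705 0.1716 0.071 ] shift [-9.   0.1 -0.7] rot [ 0.0006  0.0005 -0.0004] F [3.66 0.07 0.63] w 0.0165 t 15.55
[-0.64  0.42 -3.64] [-0.0930937  -0.91095258 -0.00453062]
```

Call:
drive_tool(motion=[0.2,0,0,0,0,0,0.4,0,0,0,0,0,0.6,0,0,0,0,0,0.8,0,0,0,0,0,1,0,0,0,0,0,1.2,0,0,0,0,0,1.4,0,0,0,0,0,1.5,0,0,0,0,0,1.5,0,0,0,0,0,1.5,0,0,0,0,0])

```text
time_s: 16.38
tcp_pos: [0.5706, 0.1721, 0.0698]
ee_rot: [[0.0, 0.134, -0.991], [0.0, -0.991, -0.134], [-1.0, -0.0, -0.0]]
wrist_force: [3.6, -0.2, 1.4]
grip_width: 0.0169
```

Call:
drive_tool(motion=[0.2,0,0,0,0,0,0.4,0,0,0,0,0,0.6,0,0,0,0,0,0.8,0,0,0,0,0,1,0,0,0,0,0,1.2,0,0,0,0,0,1.4,0,0,0,0,0,1.5,0,0,0,0,0,1.5,0,0,0,0,0,1.5,0,0,0,0,0])

```text
time_s: 17.22
tcp_pos: [0.5706, 0.1719, 0.0682]
ee_rot: [[-0.0, 0.134, -0.991], [0.0, -0.991, -0.134], [-1.0, -0.0, 0.0]]
wrist_force: [3.2, 0.7, 1.6]
grip_width: 0.0165
```

Call:
drive_tool(motion=[0.2,0,0,0,0,0,0.4,0,0,0,0,0,0.6,0,0,0,0,0,0.8,0,0,0,0,0,1,0,0,0,0,0,1.2,0,0,0,0,0,1.4,0,0,0,0,0,1.5,0,0,0,0,0,1.5,0,0,0,0,0,1.5,0,0,0,0,0])

```text
time_s: 18.05
tcp_pos: [0.5706, 0.1719, 0.0667]
ee_rot: [[-0.0, 0.134, -0.991], [-0.0, -0.991, -0.134], [-1.0, 0.0, 0.0]]
wrist_force: [3.7, 1.1, 1.2]
grip_width: 0.0162
```

Call:
drive_tool(motion=[0.2,0,0,0,0,0,0.4,0,0,0,0,0,0.6,0,0,0,0,0,0.8,0,0,0,0,0,1,0,0,0,0,0,1.2,0,0,0,0,0,1.4,0,0,0,0,0,1.5,0,0,0,0,0,1.5,0,0,0,0,0,1.5,0,0,0,0,0])

```text
time_s: 18.88
tcp_pos: [0.5707, 0.1719, 0.0652]
ee_rot: [[-0.0, 0.134, -0.991], [0.0, -0.991, -0.134], [-1.0, -0.0, 0.0]]
wrist_force: [3.0, 0.3, 1.7]
grip_width: 0.0162
```

Call:
drive_tool(motion=[0.2,0,0,0,0,0,0.4,0,0,0,0,0,0.6,0,0,0,0,0,0.8,0,0,0,0,0,1,0,0,0,0,0,1.2,0,0,0,0,0,1.4,0,0,0,0,0,1.5,0,0,0,0,0,1.5,0,0,0,0,0,1.5,0,0,0,0,0])

```text
time_s: 19.72
tcp_pos: [0.5707, 0.1719, 0.0637]
ee_rot: [[-0.0, 0.134, -0.991], [-0.0, -0.991, -0.134], [-1.0, 0.0, 0.0]]
wrist_force: [4.3, 0.6, 1.2]
grip_width: 0.0163
```

Call:
drive_tool(motion=[0.2,0,0,0,0,0,0.4,0,0,0,0,0,0.6,0,0,0,0,0,0.8,0,0,0,0,0,1,0,0,0,0,0,1.2,0,0,0,0,0,1.4,0,0,0,0,0,1.5,0,0,0,0,0,1.5,0,0,0,0,0,1.5,0,0,0,0,0])

```text
time_s: 20.55
tcp_pos: [0.5707, 0.1719, 0.0628]
ee_rot: [[0.0, 0.134, -0.991], [-0.0, -0.991, -0.134], [-1.0, 0.0, -0.0]]
wrist_force: [1.0, -1.0, 7.0]
grip_width: 0.0163
```

The stop is felt at TCP z = 0.0628 with 7 N. I ease off 1 mm and bring the drive towards the end wall, so that the follower clamps it before the final press.

Call:
drive_tool(motion=[-0.5,0,0,0,0,0,-1,0,0,0,0,0,-1.2,0,-0.4,0,0,0,-1.2,0,-0.8,0,0,0,-1.2,0,-1.2,0,0,0,-1.2,0,-1.6,0,0,0,-1.2,0,-2,0,0,0,-1.2,0,-2.4,0,0,0,-1.2,0,-2.4,0,0,0,-1.2,0,-2.4,0,0,0])

```text
time_s: 21.38
tcp_pos: [0.5728, 0.1722, 0.0632]
ee_rot: [[-0.001, 0.134, -0.991], [-0.0, -0.991, -0.134], [-1.0, 0.0, 0.001]]
wrist_force: [1.3, 1.3, 1.5]
grip_width: 0.0164
```

```bash
python3 - <<'E'
from mv import *
go(cl(.0335,0,.063),CY)
s=env.get_state();print((s['ee_rot'].T@s['wrist_force']).round(2),s['torque'])
E
```

```text
pos [0.5728 0.1722 0.0632] shift [ 0.2  0.4 -1.4] rot [ 0.0008  0.0006 -0.0001] F [1.34 1.3  1.48] w 0.0164 t 21.38
[-1.48 -1.1  -1.5 ] [ 0.0739166  -0.24738382  0.04247959]
```

Call:
drive_tool(motion=[0,0,-0.2,0,0,0,0,0,-0.4,0,0,0,0.2,0,-0.4,0,0,0,0.4,0,-0.4,0,0,0,0.6,0,-0.4,0,0,0,0.8,0,-0.4,0,0,0,1,0,-0.4,0,0,0,1.2,0,-0.4,0,0,0,1.3,0,-0.4,0,0,0,1.3,0,-0.4,0,0,0])

```text
time_s: 22.22
tcp_pos: [0.5738, 0.1723, 0.0629]
ee_rot: [[0.001, 0.134, -0.991], [-0.0, -0.991, -0.134], [-1.0, 0.0, -0.001]]
wrist_force: [-0.1, 0.3, 6.8]
grip_width: 0.0167
```

```bash
python3 - <<'E'
from mv import *
go(cl(.0335,0,.063),CY)
from ov import *
from plant import optics
s=env.get_state();print((s['ee_rot'].T@s['wrist_force']).round(2),s['torque'])
f=optics.grab_frame('side');pickle.dump(f,open('side7.pkl','wb'))
x,y,w,h=(235,175,45,45)
raw=cv2.resize(f['color'][y:y+h,x:x+w,::-1],None,fx=8,fy=8,interpolation=cv2.INTER_CUBIC)
ov(f,s['tcp_pos'],'pics/t.png',(235,175,45,45),8,fol=.008)
cv2.imwrite('pics/ov7.png',np.hstack([raw,cv2.imread('pics/t.png')]))
E
```

```text
pos [0.5738 0.1723 0.0629] shift [-0.1  0.4 -0.3] rot [ 0.0006 -0.0008 -0.0001] F [-0.1   0.31  6.83] w 0.0167 t 22.22
[-6.83 -0.32  0.05] [-0.03309532 -0.00409657 -0.02198741]
```

View pics/ov7.png

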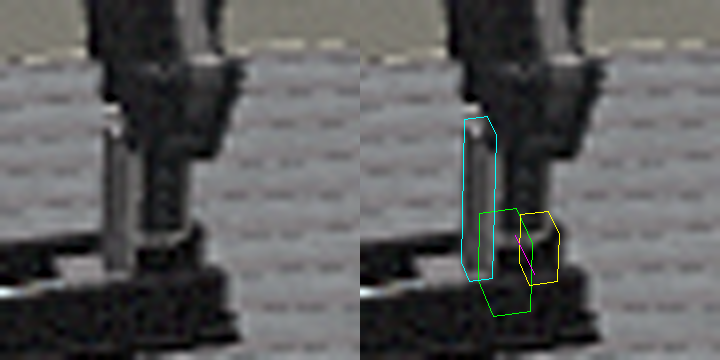

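The track-x force is now zero, so the end wall carries the follower. I press a touch more, then let go.

Call:
drive_tool(motion=[0.1,0,0,0,0,0,0.2,0,0,0,0,0,0.3,0,0,0,0,0,0.3,0,0,0,0,0,0.3,0,0,0,0,0,0.3,0,0,0,0,0,0.3,0,0,0,0,0,0.3,0,0,0,0,0,0.3,0,0,0,0,0,0.3,0,0,0,0,0])

```text
time_s: 23.1
tcp_pos: [0.5738, 0.1723, 0.0627]
ee_rot: [[0.001, 0.134, -0.991], [0.0, -0.991, -0.134], [-1.0, 0.0, -0.001]]
wrist_force: [-0.9, -0.3, 7.8]
grip_width: 0.0164
```

Call:
drive_tool(motion=[0,0,0,0,0,0,0,0,0,0,0,0,0,0,0,0,0,0,0,0,0,0,0,0,0,0,0,0,0,0,0,0,0,0,0,0,0,0,0,0,0,0,0,0,0,0,0,0,0,0,0,0,0,0,0,0,0,0,0,0], claw=0.5)

```text
time_s: 23.93
tcp_pos: [0.5734, 0.1723, 0.0619]
ee_rot: [[-0.0, 0.134, -0.991], [-0.0, -0.991, -0.134], [-1.0, 0.0, 0.0]]
wrist_force: [0.6, -0.2, -0.1]
grip_width: 0.0425
```

Call:
drive_tool(motion=[-3,0,0,0,0,0,-8,0,0,0,0,0,-16,0,0,0,0,0,-26,0,0,0,0,0,-38,0,0,0,0,0,-50,0,0,0,0,0,-64,0,0,0,0,0,-78,0,0,0,0,0,-90,0,0,0,0,0,-100,0,0,0,0,0])

```text
time_s: 24.77
tcp_pos: [0.5739, 0.1725, 0.1641]
ee_rot: [[0.002, 0.134, -0.991], [0.001, -0.991, -0.134], [-1.0, -0.0, -0.002]]
wrist_force: [-0.1, 0.7, -0.4]
grip_width: 0.0426
```

```bash
python3 - <<'E'
from ov import *
from plant import optics,env
s=env.get_state();print(s['tcp_pos'],s['wrist_force'],s['time_s'])
f=optics.grab_frame('side');pickle.dump(f,open('side8.pkl','wb'))
x,y,w,h=(235,175,45,45)
raw=cv2.resize(f['color'][y:y+h,x:x+w,::-1],None,fx=8,fy=8,interpolation=cv2.INTER_CUBIC)
ov(f,[.5738,.1723,.0627],'pics/t.png',(235,175,45,45),8,fol=.008)
cv2.imwrite('pics/ov8.png',np.hstack([raw,cv2.imread('pics/t.png')]))
p=[.5738,.1723,.0127,CY]
print(proj(f,W(p,box(-.0065,.0065,-.009,.009,.06,.06))))
f=optics.grab_frame('top');cv2.imwrite('pics/top8.png',cv2.resize(f['color'][110:250,220:400,::-1],None,fx=4,fy=4,interpolation=cv2.INTER_CUBIC))
E
```

```text
[0.57394613 0.17246432 0.1640766 ] [-0.10387891  0.722188   -0.39140461] 24.7667
[[251.57569081 195.32929317]
 [251.57569081 195.32929317]
 [249.92372439 191.82784365]
 [249.92372439 191.82784365]
 [256.26926441 194.77563069]
 [256.26926441 194.77563069]
 [254.56362538 191.28941169]
 [254.56362538 191.28941169]]
```

View pics/ov8.png

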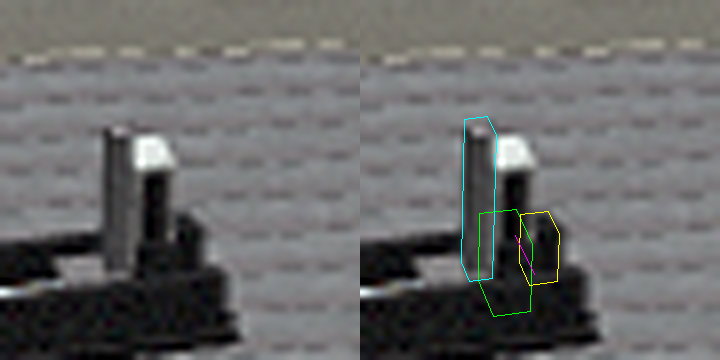

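View pics/top8.png

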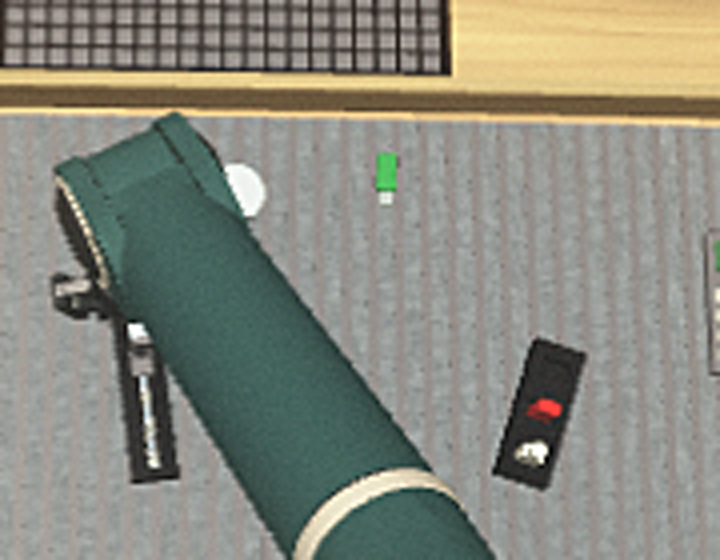

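The drive stands upright between the follower and the end wall: its top face is at about (252–257, 192–196) px, where the pressed-home height predicts it. The other two drives are still in the stand, and the gripper is clear.

```bash
python3 - <<'E'
from plant import env
print(env.hand_in()); s=env.get_state(); print(s['time_s'],s['wrist_force'])
E
```

```text
the job is handed in; nothing more can be done
None
the job is handed in; nothing more can be done
```

The swivel drive is loaded in the black clip track and the job is handed in; the clock stood at 24.8 s at my last reading before that.

**What I did:** I lifted the drive out of the stand and drew the follower back about 11 mm with the drive itself, at about 3 to 4 N. I then lowered it in small steps. It touched the side wall lightly on the way down (about 2 N), so I moved it 0.6 mm clear. At the stop I felt 7 N, moved the drive against the end wall, pressed to 7.8 N in total and let go. Part of that 7.8 N is friction, and I estimate about 5 N of it was on the stop.

**Last checks:**
- **Drive:** In the side picture it stands upright between follower and end wall. Its top is at the pressed-home height to within about 0.5 px (roughly 1 mm). I did not feel for its height again after letting go.
- **Sideways position:** The drive's top appeared about 1 px nearer the end wall than I had calculated, which is within the calibration error.
- **Force after release:** The wrist force was back near zero, and the gripper was about 6 cm clear of everything.
- **Bystanders:** The red stick and the capped drive are still in the stand. The tin (partly hidden by the arm) and the green dongle looked undisturbed in the last top picture. The card reader, eraser and sharpener were not clearly in view, but the arm never went near them.

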